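# Free the lens carrier, slide it up to its stop and lock it again

## Task

The lens on the optical rail has to go up to its stop. With the fingertips, push the carrier's eccentric lever round to its low point so that the brake is off before the carrier moves, push the carrier gently forward until it is right up against the stop block, then swing the lever forward again until the carrier is locked tight there. Do not touch the lens, its mount or its post, and leave the loose things on the bench where they are.

Things in the scene. Friction and masses are not known exactly. Their poses are not given: they have to be found in the camera images.
- rail: Aluminium rail bolted to the bench, 400 mm long, 60 wide, 35 high. Origin on the bench under its middle; x along the rail, forward, away from the robot; y left; z up. Fixed on it: the dark steel stop block (x = 80 to 102 mm, 70 wide, top 60 above the bench, black thumbscrew at its left) and behind it an LED lamp (x = 125 to 175 mm, up to 125 high).
- carrier (a joint): Travel in m of the dark lens carrier: 0 rearmost, 0.090 against the stop. Free, it drags about 4 N and stays where left; locked, it resists over 25 N. A block 100 mm long, 76 wide, 36 to 63 above the bench, centre on the rail axis at rail x = -0.060 + this value. A shelf low on its right (-y), 16 high, out to 80 from the rail axis, carries the eccentric (top at 31) and lever.
- carrier_back (a point): Middle of the carrier's flat rear upright face (the face to push on; 76 wide, from 36 to 63 mm above the bench; the rail top below it is at 35 mm). Point is 50 mm above the bench.
- lever (a joint): Angle (rad) of the eccentric lever about the vertical, anticlockwise from above. 0: low point, at its end stop, brake off, lever pointing right and back (145 degrees clockwise from rail +x). It swings forward to 1.9 (36 degrees clockwise from +x); bites near 0.6, locked tight from 1.3. Stays where left. Needs about 2 N at the knob when loose, 3 N when locking.
- lever_pivot (a point): The lever's pivot axis, 50 mm above the bench, on the carrier 58.5 mm right of the rail axis and 15 mm behind the carrier's centre. It moves with the carrier.
- lever_knob (a point): Centre of the red ball knob (21 mm diameter) at the lever's end, 100 mm from the pivot axis, 58 above the bench. The lever is a round steel bar 9 mm thick, its centreline 52 mm above the bench at 30 mm from the pivot, 57 mm at 90 mm. Under its outer half there is only the bench.
- lens: Lens in a black round mount (44 mm diameter, 14 thick, facing along the rail, centre 96 above the bench, small steel set screw on top up to 123) on a short steel post, standing on the carrier 26 ahead of the carrier's centre. Origin: at bench height under the post. Not to be touched.
- driver: Loose screwdriver, 170 long, lying on the bench to the left of the rail. Leave it.
- post: Loose spare steel post, 12.7 diameter, 75 high, standing on the bench to the left of the rail. Leave it.
- tissue_box: Loose small cardboard box, 100 x 55 x 35 high, on the bench to the left of the rail. Leave it.
- screw_tray: Loose blue open tray, 110 x 75 x 30 mm high, on the bench to the right of the rail, beyond the lever's sweep. Leave it.

How it is judged:
By the outcome, as a careful person would: the job done as asked, in the order asked, and still so for the second after the job is handed in, with the robot touching nothing.
It also fails if it takes over 70 s, if anything falls off the work surface, if the arm or the gripper's body presses on something with over 40 N, if the wrist force passes 120 N, or if a joint passes its speed limit or range.

## Robot

A 6-joint arm with a two-finger parallel gripper is mounted at the origin on the work surface. World frame = base frame: x ahead of the robot, y to its left, z up, the work surface at z = 0. Lengths are in m, angles in rad, forces in N, time in s.
With the tool pointing down it reaches from about 0.3 to 0.85 m from the base axis. Payload 4.2 kg.
Tool frame: the origin (TCP) lies at the very end of the fingers, on their centre line; the grasp point (between the pads) lies 19 mm behind it; x points along the fingers, y is the direction in which the jaws open and shut, and the axes are right-handed (so a half turn about x gives the same grasp; the last joint's range is limited). The gripper opens to 91 mm and grips with 3 to 60 N. Pads are 32 mm wide; open, the fingers measure 118 mm over their backs; the gripper's body (76 mm by 178 mm) begins 60 mm behind the grasp point.
Start: joints at [1.203, 0.32, 1.565, -0, 1.257, -0.02], TCP at [0.196, 0.541, 0.214] pointing down, gripper open.
Joint ranges: [-3.11, 3.11], [-0.84, 2.01], [0.21, 2.61], [-1.34, 4.49], [0.05, 2.63], [-2.56, 2.56]. Speed limits (rad/s): [2.57, 2.57, 3.14, 3.14, 3.14, 3.14].

## Interface

Orientations are given as a unit quaternion [x, y, z, w].
In Python, from rig import r gives the robot as it stands.
- The arm moves only by the tool move_arm, never from a script. Its argument "series" is a list that holds one entry, the list of rows, each a list of 4 numbers: the shift along the tool's x, y, z in m, then the turn about the tool's x in rad. In form: [[[tx, ty, tz, twist], ...]]. A call has 1 to 10 rows; each row shifts and turns the pose as measured when the row begins, along the tool's axes as they then stand; what a row does not reach is not made up. A row lasts 1/12 s, in which the tool goes at most 41.7 mm and 7.16 degrees, less where a joint would pass 70% of its speed; a pose out of reach is approached as far as the arm can. A call is refused whole if a number of a shift passes 0.0417 or a number of a turn 0.125, either way. A call with a gripper value outside its range is refused whole. "hand" is the closure in counts, from 0 (fully open) to 255 (shut), set as the call begins (left out, the last holds). The fingers move at their own pace and stop on an object; "grip_force" is the grip in N (left out, the last holds). Time passes only in rows, so rows that do not move let the fingers close. It gives the time, the measured TCP pose, the force and the opening at its end, in the units of the state.
- r.get_obs(): the state, without advancing time (a new reading comes with each control period).
- r.get_image(name): name is "scene" or "top" or "wrist"; returns (picture, depth): 420x560x3 uint8, red, green, blue; 420x560 float32, m along the optical axis (not along the pixel's ray), 0 where there is no reading.
- r.camera_model(name): a dict with "camera_matrix" (3x3 intrinsics, pixels), "xyz" and "rotation" of the camera in the world; the wrist camera has in their place "mount" (4x4, takes a point from camera to tool coordinates, whose origin is the TCP and whose axes are the tool frame's). Camera axes: x right, y down, z forward; pixel columns grow to the right and rows downward; lengths in m; the calibration is good to about 2 mm. A picture is of the moment at which its call begins: read the wrist's pose just before it. camera_model takes no time and is no camera call.
- r.job_done(): hands the job in, once; it reports no verdict.
The state is a dict: "time": time; "joints": joint angles; "qvel": joint speeds; "effort": joint torques, N m; "eef_pos": TCP position; "orientation": TCP orientation; "contact_force": force on the tool from outside, world axes, zero at the start; "ft_torque": the same for the moment, N m; "grip_width": finger opening in m.
Only numpy, scipy, OpenCV 4.12 (cv2) and the standard library are available. Lean on these libraries where they do the work, as an engineer would, in place of code of your own. Each camera call takes 0.05 s, during which the arm holds its last target.

## Working session

There is one attempt and no reset: what is moved stays moved. The work goes in short steps, Python scripts to look and compute and a tool call to move; the robot and the scene stay as the last step left them, time stands still between calls to the robot, and variables do not carry over. Pictures are saved under pics/ and viewed, and the job is handed in when it is done.

Besides the shell and the picture viewer there is one more tool, called by a JSON object that holds its "fn" and its "kwargs", one argument or row to a line. move_arm: Moves the arm, as the interface text tells. Its arguments: {"type":"object","properties":{"series":{"type":"array","items":{"type":"array","items":{"type":"array","items":{"type":"number"}}}},"hand":{"type":"number"},"grip_force":{"type":"number"}},"required":["series"]}

```bash
mkdir -p pics; ls; python3 - <<'E'
from rig import r
import cv2,numpy as np
o=r.get_obs();print({k:np.round(v,3) for k,v in o.items()})
for n in("scene","top"):
    p,d=r.get_image(n);cv2.imwrite(f"pics/{n}0.png",p[:,:,::-1]);np.savez(f"pics/{n}0.npz",p=p,d=d)
    m=r.camera_model(n);print(n,{k:np.round(v,4).tolist() for k,v in m.items()})
print({k:np.round(v,4).tolist() for k,v in r.camera_model("wrist").items()})
E
```

```text
pics
{'time': np.float64(0.0), 'joints': array([ 1.203,  0.32 ,  1.566,  0.   ,  1.257, -0.02 ]), 'qvel': array([ 0.002,  0.001,  0.001, -0.001,  0.   , -0.001]), 'effort': array([ 2.0000e-03, -4.1248e+01, -2.3197e+01,  7.3000e-02,  4.6000e-02,
       -0.0000e+00]), 'eef_pos': array([0.196, 0.54 , 0.213]), 'orientation': array([ 0.122,  0.697, -0.123,  0.696]), 'contact_force': array([ 1.013,  0.217, -0.228]), 'ft_torque': array([-0.012, -0.008,  0.032]), 'grip_width': np.float64(0.091)}
scene {'camera_matrix': [[482.4186, 0.0, 281.9397], [0.0, 482.4186, 208.6755], [0.0, 0.0, 1.0]], 'xyz': [1.3824, -0.0758, 0.5714], 'rotation': [0.655, 0.5856, -0.3154, -0.3587]}
top {'camera_matrix': [[488.3861, 0.0, 283.7973], [0.0, 488.3861, 211.8172], [0.0, 0.0, 1.0]], 'xyz': [0.5394, 0.0011, 1.1363], 'rotation': [-0.7038, 0.7096, -0.0172, 0.0288]}
{'camera_matrix': [[363.2362, 0.0, 285.6949], [0.0, 363.2362, 213.1399], [0.0, 0.0, 1.0]], 'mount': [[0.0002, -0.275, 0.9614, -0.1696], [1.0, 0.001, 0.0001, -0.0004], [-0.001, 0.9614, 0.275, -0.0779], [0.0, 0.0, 0.0, 1.0]]}
```

View pics/scene0.png

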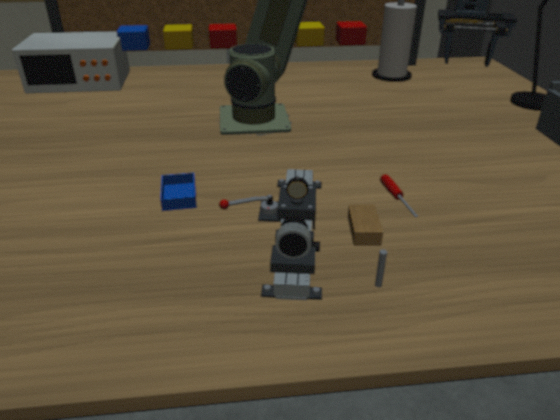

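View pics/top0.png

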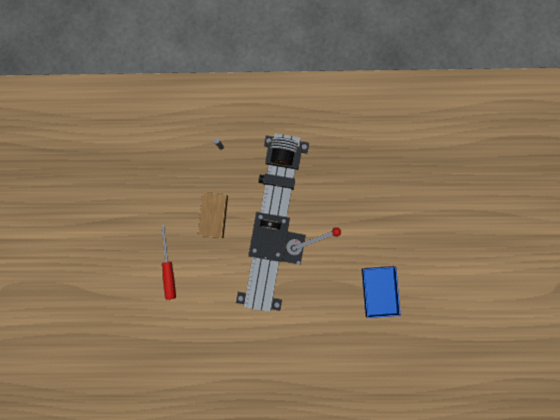

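The scene view shows the rail with its lens, the blue tray at (178,190) and the lever knob at (224,203). The top view shows the rail from (259,310) to (288,135), the carrier at (270,238), the pivot at (294,247) and the red knob at (336,232). So the lever is partly engaged.

```bash
cat > h.py <<'E'
import numpy as np,cv2
from scipy.spatial.transform import Rotation as R
from rig import r
def cam(n,obs=None):
    m=r.camera_model(n);K=np.array(m["camera_matrix"])
    if n=="wrist":
        T=np.eye(4);T[:3,:3]=R.from_quat(obs["orientation"]).as_matrix();T[:3,3]=obs["eef_pos"];T=T@np.array(m["mount"])
        return K,T[:3,:3],T[:3,3]
    q=np.array(m["rotation"]);Rm=R.from_quat(q).as_matrix() if q.size==4 else q
    return K,Rm,np.array(m["xyz"])
def plane(c,u,v,z):
    K,Rm,t=c;d=Rm@np.linalg.inv(K)@np.array([u,v,1.]);return t+d*(z-t[2])/d[2]
def proj(c,p):
    K,Rm,t=c;q=K@(Rm.T@(np.asarray(p)-t));return q[:2]/q[2]
def tri(c1,a,c2,b):
    ds=[];os=[]
    for c,(u,v) in((c1,a),(c2,b)):
        d=c[1]@np.linalg.inv(c[0])@np.array([u,v,1.]);ds.append(d/np.linalg.norm(d));os.append(c[2])
    A=sum(np.eye(3)-np.outer(d,d) for d in ds);b=sum((np.eye(3)-np.outer(d,d))@o for d,o in zip(ds,os));return np.linalg.solve(A,b)
def cloud(c,d):
    K,Rm,t=c;v,u=np.mgrid[:d.shape[0],:d.shape[1]]
    P=np.stack([(u-K[0,2])/K[0,0]*d,(v-K[1,2])/K[1,1]*d,d],-1);return P@Rm.T+t
def red(p,box):
    h=cv2.cvtColor(p,cv2.COLOR_RGB2HSV);m=((h[...,0]<8)|(h[...,0]>172))&(h[...,1]>150)&(h[...,2]>60)
    k=np.zeros_like(m);x0,y0,x1,y1=box;k[y0:y1,x0:x1]=1;m&=k
    v,u=np.nonzero(m);return (u.mean(),v.mean(),len(u)) if len(u) else None
E
python3 - <<'E'
from h import *
S=np.load("pics/scene0.npz");T=np.load("pics/top0.npz");cs,ct=cam("scene"),cam("top")
a=red(T["p"],(310,210,360,250));b=red(S["p"],(205,190,240,215));print(a,b)
print("knob",tri(ct,a[:2],cs,b[:2]),plane(ct,*a[:2],.058))
for n,(c,I) in {"top":(ct,T),"scene":(cs,S)}.items():
  P=cloud(c,I["d"]);
  print(n,"bench z",np.median(P[100:130,60:120,2]) if n=="top" else np.median(P[240:280,100:200,2]))
P=cloud(ct,T["d"])
z=P[...,2]
for nm,lo,hi,box in (("rail",.03,.0385,(235,130,310,315)),("carrier",.058,.067,(240,205,300,265)),("stop",.056,.064,(255,170,300,190)),("tray",.015,.04,(350,255,410,325))):
    m=(z>lo)&(z<hi);k=np.zeros_like(m);x0,y0,x1,y1=box;k[y0:y1,x0:x1]=1;m&=k
    q=P[m];rc=cv2.minAreaRect((q[:,:2]*1000).astype(np.float32));print(nm,len(q),rc,np.median(q[:,2]))
cv2.imwrite("pics/topz.png",cv2.resize(T["p"][125:320,180:420,::-1],None,fx=3,fy=3,interpolation=cv2.INTER_CUBIC))
E
```

```text
(np.float64(336.2105263157895), np.float64(231.49122807017545), 57) (np.float64(223.61818181818182), np.float64(203.03636363636363), 55)
knob [ 0.5653776  -0.09524547  0.05961495] [ 0.56537539 -0.09668912  0.058     ]
top bench z -0.0007963987032485464
scene bench z -0.0006938679136851977
rail 2434 ((589.9383544921875, 31.51537322998047), (111.83846282958984, 401.1315612792969), 83.11612701416016) 0.03408975304332851
carrier 1353 ((556.1031494140625, 52.74346160888672), (75.80105590820312, 99.84336853027344), 79.73978424072266) 0.062314084537579806
stop 297 ((680.5028076171875, 30.12563705444336), (69.64283752441406, 22.060367584228516), 80.05039978027344) 0.05960244488389588
tray 352 ((430.4623718261719, -198.14083862304688), (110.6524658203125, 76.27396392822266), 3.8660120964050293) 0.027727655652393768
```

View pics/topz.png

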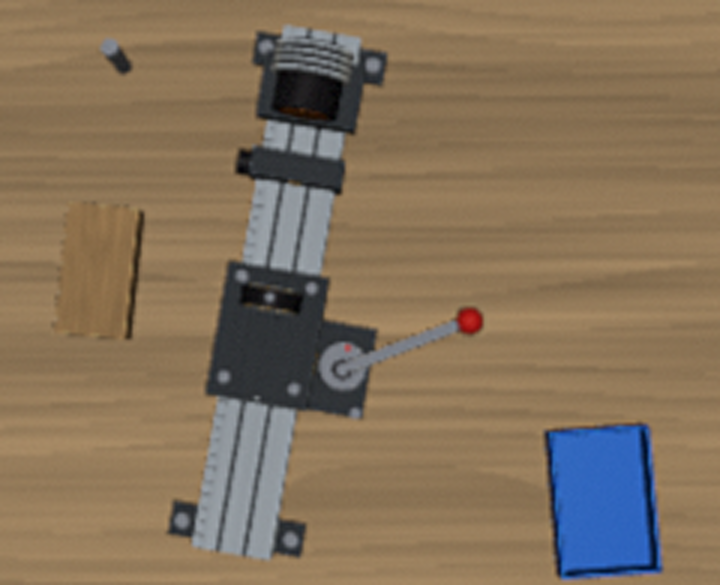

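The rail heading comes out at about -10.2°. Carrier travel is about 25 mm and the lever is at about 1.49 rad, which is locked. The lever length measures 100 mm, matching the text. Next I'll check the tool axes and plan the approach.

```bash
cat >> h.py <<'E'
psi=np.radians(-10.2);ux=np.array([np.cos(psi),np.sin(psi)]);uy=np.array([-ux[1],ux[0]])
stopc=np.array([.6805,.0301]);rail0=stopc-.091*ux
def rw(x,y): return rail0+x*ux+y*uy
def st():
    o=r.get_obs();M=R.from_quat(o["orientation"]).as_matrix();return o,M
def info():
    o,M=st();d=np.array(o["eef_pos"])[:2]-rail0
    print("t%.2f"%o["time"],"tcp",np.round(o["eef_pos"],4),"rail",np.round([d@ux,d@uy],4),"zyaw%.1f"%np.degrees(np.arctan2(M[1,2],M[0,2])),"xax",np.round(M[:,0],3),"F",np.round(o["contact_force"],1),"w",round(float(o["grip_width"]),4),"q6 %.2f"%o["joints"][5])
def to(p,yaw):
    o,M=st();s=M.T@(np.array(p)-o["eef_pos"]);y=np.degrees(np.arctan2(M[1,2],M[0,2]))
    print("shift tool",np.round(s,4),"twist",round(np.radians(y-yaw),3))
E
python3 - <<'E'
from h import *
info();print(stopc,rail0,np.linalg.svd)
d=np.array([.5561,.0527])-rail0;print("carrier rail",d@ux,d@uy)
c=d@ux
pv=rw(c-.015,-.0585);k=np.array([.5654,-.0957])-pv;print("pivot",pv,"r",np.hypot(*k),"phi",np.degrees(np.arctan2(k[1],k[0])))
f=np.radians(-69.8);t=f+np.pi/2
p=pv+.098*np.array([np.cos(f),np.sin(f)])+.045*np.array([np.cos(t),np.sin(t)]);print(p)
to([*p,.15],20)
E
```

```text
t0.10 tcp [0.1958 0.5401 0.2132] rail [-0.4764  0.4162] zyaw-19.9 xax [-0.001 -0.002 -1.   ] F [-0.4 -0.1 -0.6] w 0.0911 q6 -0.02
[0.6805 0.0301] [0.5909382  0.04621471] <function svd at 0x7f8afad0d940>
carrier rail -0.03543604876259625 0.0002134790443487119
pivot [ 0.5309398  -0.00242928] r 0.09943305693374045 phi -69.72253220399823
[ 0.60701121 -0.07886317]
shift tool [ 0.0639 -0.4417  0.5976] twist -0.697
```

{"fn": "move_arm", "kwargs": {
  "series": [
    [[0,-0.0245,0.0332,0],[0,-0.0245,0.0332,0],[0,-0.0245,0.0332,0],[0,-0.0245,0.0332,0],[0,-0.0245,0.0332,0],[0,-0.0245,0.0332,0],[0,-0.0245,0.0332,0],[0,-0.0245,0.0332,0],[0,-0.0245,0.0332,0],[0,-0.0245,0.0332,0]]
  ],
  "hand": 255,
  "grip_force": 20
}}

```text
time: 0.93
eef_pos: [0.4238, 0.196, 0.2083]
orientation: [0.116, 0.699, -0.118, 0.696]
contact_force: [0.1, 0.3, -0.1]
grip_width: 0.0271
```

{"fn": "move_arm", "kwargs": {
  "series": [
    [[0,-0.0245,0.0332,0],[0,-0.0245,0.0332,0],[0,-0.0245,0.0332,0],[0,-0.0245,0.0332,0],[0,-0.0245,0.0332,0],[0,-0.0245,0.0332,0],[0,0,0,-0.12],[0,0,0,-0.12],[0,0,0,-0.12],[0,0,0,-0.12]]
  ]
}}

```text
time: 1.77
eef_pos: [0.5661, -0.0224, 0.2032]
orientation: [-0.056, 0.709, 0.053, 0.701]
contact_force: [0.3, -0.1, -0.3]
grip_width: 0.0002
```

```bash
python3 - <<'E'
from h import *
info();to([.607,-.079,.15],20)
E
```

```text
t1.77 tcp [ 0.5661 -0.0224  0.2032] rail [-0.0122 -0.0719] zyaw8.8 xax [-0.011 -0.005 -1.   ] F [ 0.3 -0.1 -0.3] w 0.0002 q6 -1.78
shift tool [ 0.053  -0.062   0.0323] twist -0.195
```

{"fn": "move_arm", "kwargs": {
  "series": [
    [[0,-0.0155,0.01,-0.05],[0,-0.0155,0.009,-0.05],[0,-0.0155,0.007,-0.05],[0,-0.0155,0.005,-0.05],[0.02,0,0,0],[0.02,0,0,0],[0,0,0,0]]
  ]
}}

```text
time: 2.35
eef_pos: [0.6111, -0.0793, 0.159]
orientation: [-0.13, 0.7, 0.129, 0.69]
contact_force: [-0.3, -1.1, 0.1]
grip_width: 0.0005
```

```bash
python3 - <<'E'
from h import *
p,d=r.get_image("scene");cv2.imwrite("pics/s1.png",cv2.resize(p[130:330,120:440,::-1],None,fx=2.5,fy=2.5))
info();to([.607,-.079,.049],20)
E
```

```text
t2.40 tcp [ 0.6118 -0.0792  0.1607] rail [ 0.0428 -0.1198] zyaw21.1 xax [-0.013 -0.005 -1.   ] F [-0.2 -0.8  0.2] w 0.0002 q6 -2.08
shift tool [ 0.1117  0.0019 -0.0029] twist 0.02
```

View pics/s1.png

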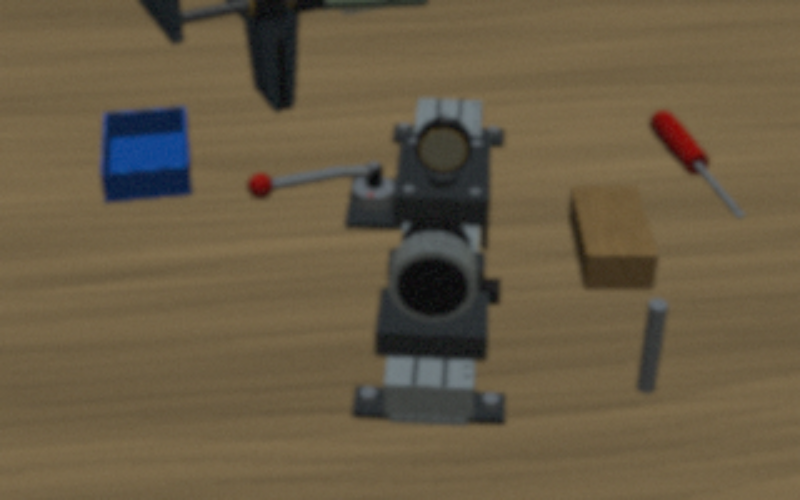

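The closed fingertips show at crop pixel (280,105), well above the lever. The knob at (260,184) is untouched, so I'll go down in front of it.

{"fn": "move_arm", "kwargs": {
  "series": [
    [[0.025,0,0,0],[0.025,0,0,0],[0.025,0,0,0],[0.02,0,0,0],[0.012,0,0,0],[0,0,0,0]]
  ]
}}

```text
time: 2.9
eef_pos: [0.6154, -0.0793, 0.0576]
orientation: [-0.132, 0.696, 0.128, 0.694]
contact_force: [-0.0, 0.4, -0.7]
grip_width: 0.0004
```

```bash
python3 - <<'E'
from h import *
p,d=r.get_image("top");cv2.imwrite("pics/t2.png",cv2.resize(p[125:320,180:420,::-1],None,fx=3,fy=3))
p,d=r.get_image("scene");cv2.imwrite("pics/s2.png",cv2.resize(p[130:330,120:440,::-1],None,fx=2.5,fy=2.5))
info()
pv=rw(-.0354-.015,-.0585)
o,M=st();q=np.array(o["eef_pos"])[:2]-pv;print("r",np.hypot(*q),np.degrees(np.arctan2(q[1],q[0])))
E
```

```text
t3.00 tcp [ 0.6171 -0.0795  0.06  ] rail [ 0.048  -0.1191] zyaw21.2 xax [ 0.004 -0.007 -1.   ] F [ 0.8 -0.  -0.5] w 0.0007 q6 -2.08
r 0.11559208015149086 -41.83466651111824
```

View pics/t2.png

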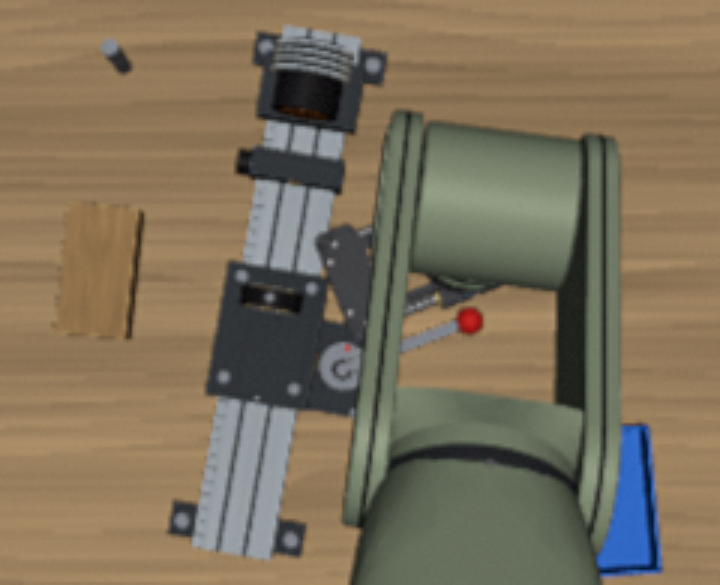

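View pics/s2.png

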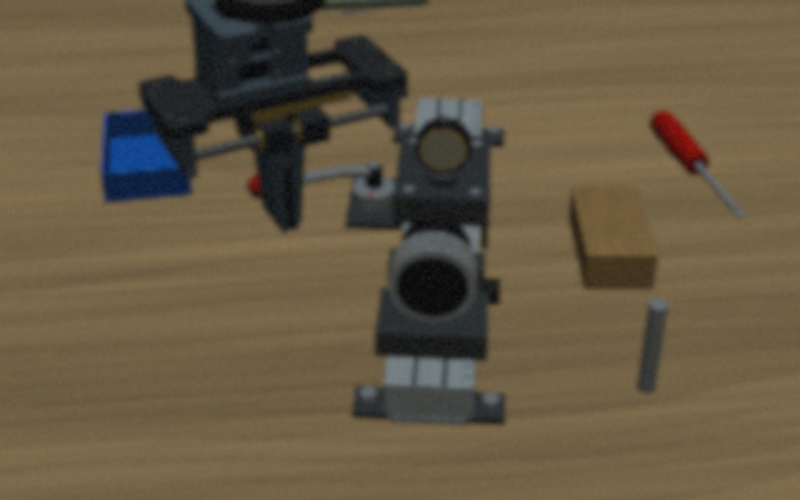

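The fingers are down, in front of the knob, and clear of the carrier and lens. TCP z reads 0.060, so I'll lower a bit more and close in on the knob.

```bash
cat >> h.py <<'E'
def lev(phi_deg,pv,side,gap=0.,rr=.098,z=.049):
    f=np.radians(phi_deg);e=np.array([np.cos(f),np.sin(f)]);t=np.array([-e[1],e[0]])
    return [*(pv+rr*e+side*(.0265+gap)*t),z]
PV0=rw(-.0354-.015,-.0585)
def finger(pv,side):
    o,M=st();q=np.array(o["eef_pos"])[:2]-pv;d=np.hypot(*q);print("finger r",round(d,4),"ang",round(np.degrees(np.arctan2(q[1],q[0])),1),"lever if touching",round(np.degrees(np.arctan2(q[1],q[0])-side*np.arcsin(.0265/d)),1))
E
python3 - <<'E'
from h import *
to(lev(-69.8,PV0,1,.006),20)
E
```

```text
shift tool [ 0.0109  0.0046 -0.0216] twist 0.021
```

{"fn": "move_arm", "kwargs": {
  "series": [
    [[0.01,0.001,0,0],[0.006,0.001,0,0.01],[0,0.001,-0.006,0.01],[0,0.001,-0.006,0],[0,0.001,-0.006,0],[0,0,0,0]]
  ]
}}

```text
time: 3.5
eef_pos: [0.6001, -0.0813, 0.048]
orientation: [-0.126, 0.692, 0.119, 0.7]
contact_force: [-0.1, -0.5, 0.2]
grip_width: 0.0007
```

```bash
python3 - <<'E'
from h import *
info();finger(PV0,1);to(lev(-69.8,PV0,1,.0),20)
E
```

```text
t3.50 tcp [ 0.6001 -0.0813  0.048 ] rail [ 0.0316 -0.1239] zyaw20.0 xax [ 0.013 -0.008 -1.   ] F [-0.1 -0.5  0.2] w 0.0007 q6 -2.06
finger r 0.1049 ang -48.8 lever if touching -63.4
shift tool [-0.0011 -0.0001 -0.0111] twist -0.001
```

{"fn": "move_arm", "kwargs": {
  "series": [
    [[0,0,-0.006,0],[0,0,-0.006,0],[0,-0.0016,-0.006,0.06],[0,-0.0016,-0.006,0.06],[0,-0.0016,-0.006,0.06],[0,-0.0016,-0.006,0.06],[0,-0.0016,-0.006,0.06]]
  ]
}}

```text
time: 4.08
eef_pos: [0.562, -0.1006, 0.0498]
orientation: [-0.014, 0.698, 0.009, 0.716]
contact_force: [2.1, 1.4, -0.6]
grip_width: 0.0003
```

```bash
python3 - <<'E'
from h import *
info();finger(PV0,1);to(lev(-95,PV0,1,.0),-5)
E
```

```text
t4.08 tcp [ 0.562  -0.1006  0.0498] rail [-0.0025 -0.1496] zyaw1.9 xax [ 0.025 -0.007 -1.   ] F [ 2.1  1.4 -0.6] w 0.0003 q6 -1.80
finger r 0.1029 ang -72.5 lever if touching -87.4
shift tool [ 0.0004 -0.0013 -0.0132] twist 0.121
```

{"fn": "move_arm", "kwargs": {
  "series": [
    [[0,-0.002,-0.008,0.075],[0,-0.002,-0.008,0.075],[0,-0.002,-0.008,0.075],[0,-0.002,-0.008,0.075],[0,-0.002,-0.008,0.075],[0,-0.002,-0.008,0.075],[0,-0.002,-0.008,0.075]]
  ]
}}

```text
time: 4.67
eef_pos: [0.5081, -0.104, 0.0505]
orientation: [0.185, 0.667, -0.181, 0.698]
contact_force: [2.0, 0.1, -1.1]
grip_width: 0.0007
```

```bash
python3 - <<'E'
from h import *
info();finger(PV0,1);to(lev(-140,PV0,1,.0),-50)
E
```

```text
t4.67 tcp [ 0.5081 -0.104   0.0505] rail [-0.0549 -0.1625] zyaw-30.0 xax [ 0.044 -0.007 -0.999] F [ 2.   0.1 -1.1] w 0.0007 q6 -1.28
finger r 0.1041 ang -102.7 lever if touching -117.4
shift tool [-0.0002 -0.0017 -0.0396] twist 0.349
```

{"fn": "move_arm", "kwargs": {
  "series": [
    [[0,-0.002,-0.008,0.075],[0,-0.002,-0.008,0.075],[0,-0.002,-0.008,0.075],[0,-0.002,-0.008,0.075],[0,-0.002,-0.008,0.075],[0,-0.0015,-0.006,0.06]]
  ]
}}

```text
time: 5.17
eef_pos: [0.4679, -0.0864, 0.0507]
orientation: [0.339, 0.602, -0.327, 0.644]
contact_force: [2.3, -1.6, 0.1]
grip_width: 0.0003
```

```bash
python3 - <<'E'
from h import *
info();finger(PV0,1);to(lev(-155.2,PV0,1,.0),-65)
E
```

```text
t5.17 tcp [ 0.4679 -0.0864  0.0507] rail [-0.0976 -0.1523] zyaw-56.3 xax [ 0.06  -0.013 -0.998] F [ 2.3 -1.6  0.1] w 0.0003 q6 -0.79
finger r 0.105 ang -126.9 lever if touching -141.5
shift tool [ 0.0005 -0.0019 -0.0239] twist 0.151
```

{"fn": "move_arm", "kwargs": {
  "series": [
    [[0,-0.001,-0.006,0.05],[0,-0.001,-0.006,0.05],[0,-0.001,-0.006,0.05],[0,-0.001,-0.005,0.04],[0,-0.001,-0.004,0.02]]
  ]
}}

```text
time: 5.58
eef_pos: [0.4492, -0.068, 0.0507]
orientation: [0.407, 0.56, -0.392, 0.606]
contact_force: [3.5, -4.9, -2.5]
grip_width: 0.0001
```

```bash
python3 - <<'E'
from h import *
info();finger(PV0,1);to(lev(-155.2,PV0,1,.0),-65)
E
```

```text
t5.58 tcp [ 0.4492 -0.068   0.0507] rail [-0.1193 -0.1376] zyaw-69.0 xax [ 0.066 -0.02  -0.998] F [ 3.5 -4.9 -2.5] w 0.0001 q6 -0.53
finger r 0.1049 ang -141.3 lever if touching -155.9
shift tool [0.002  0.0037 0.0009] twist -0.069
```

The force rose to about 6 N at an estimated lever direction of -155.9°, against -155.2° expected, so it is at its end stop. I'll back off, lift and check.

{"fn": "move_arm", "kwargs": {
  "series": [
    [[0,0,0.012,0],[0,0,0.02,0],[-0.02,0,0.01,0],[-0.03,0,0,0],[-0.03,0,0,-0.1],[-0.03,0,0,-0.12],[0,0,-0.03,-0.12],[0,0,-0.03,-0.12],[0,0,-0.03,-0.12],[0,0,-0.03,-0.12]]
  ]
}}

```text
time: 6.42
eef_pos: [0.3777, -0.0312, 0.1639]
orientation: [0.164, 0.659, -0.167, 0.715]
contact_force: [-0.3, 0.3, -0.3]
grip_width: 0.0004
```

```bash
python3 - <<'E'
from h import *
p,d=r.get_image("top");cv2.imwrite("pics/t3.png",cv2.resize(p[125:320,180:420,::-1],None,fx=3,fy=3))
p,d=r.get_image("scene");cv2.imwrite("pics/s3.png",cv2.resize(p[130:330,120:440,::-1],None,fx=2.5,fy=2.5))
info()
E
```

```text
t6.52 tcp [ 0.3738 -0.0303  0.1629] rail [-0.2001 -0.1138] zyaw-27.2 xax [ 0.072 -0.022 -0.997] F [ 0.8  0.1 -0.3] w 0.0007 q6 -1.18
```

View pics/t3.png

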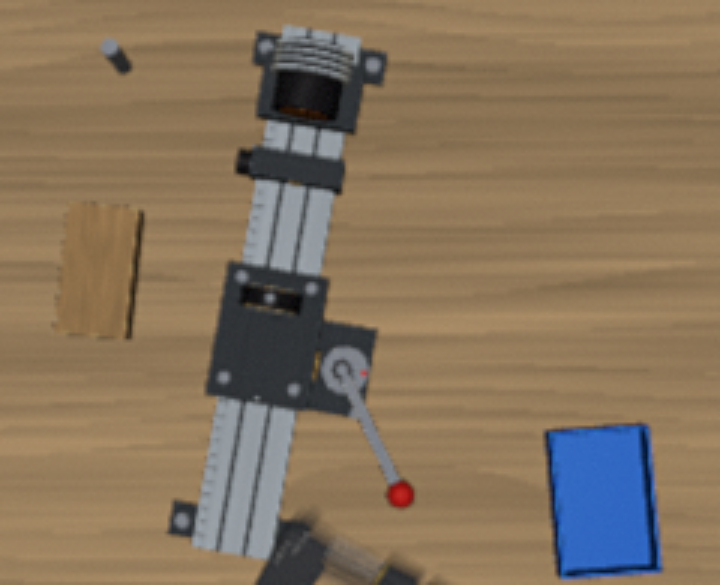

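View pics/s3.png

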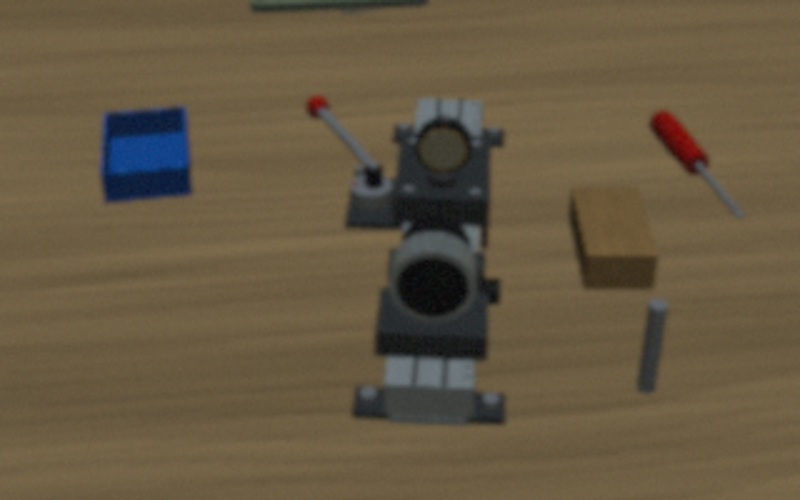

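```bash
python3 - <<'E'
from h import *
p,d=r.get_image("top");ct=cam("top")
a=red(p,(295,270,335,305));k=plane(ct,*a[:2],.058);v=k[:2]-PV0;print(a,k,np.hypot(*v),np.degrees(np.arctan2(v[1],v[0])))
P=cloud(ct,d);z=P[...,2];m=np.zeros(z.shape,bool);m[205:265,240:300]=1;m&=(z>.058)&(z<.067)
rc=cv2.minAreaRect((P[m][:,:2]*1000).astype(np.float32));print(rc);c=np.array(rc[0])/1000-rail0;print("carrier rail",c@ux,c@uy)
info();to([*rw(-.135,0),.12],-10.2)
E
```

```text
(np.float64(313.05), np.float64(289.48333333333335), 60) [ 0.4389703  -0.04425357  0.058     ] 0.10106263033627554 -155.5573539705307
((556.004150390625, 52.793575286865234), (76.0716323852539, 99.96305847167969), 79.72187805175781)
carrier rail -0.03554695428254358 0.00028860192751003013
t6.57 tcp [ 0.3765 -0.0312  0.1635] rail [-0.1974 -0.1142] zyaw-27.4 xax [ 0.075 -0.023 -0.997] F [0.  0.7 0.8] w 0.0006 q6 -1.18
shift tool [0.0471 0.1269 0.0224] twist -0.3
```

The lever is at -155.6° (low point) and the carrier has not moved (-35.5 mm). Next I'll go behind the carrier.

{"fn": "move_arm", "kwargs": {
  "series": [
    [[0,0.025,0.005,-0.06],[0,0.025,0.008,-0.06],[0,0.025,0.01,-0.06],[0,0.025,0.012,-0.06],[0,0.02,0.012,-0.06],[0,0,0,0]]
  ]
}}

```text
time: 7.07
eef_pos: [0.4743, 0.0638, 0.1703]
orientation: [0.056, 0.673, -0.068, 0.735]
contact_force: [1.2, 0.0, -0.7]
grip_width: 0.0003
```

```bash
python3 - <<'E'
from h import *
info();to([*rw(-.135,0),.047],-10.2)
E
```

```text
t7.07 tcp [0.4743 0.0638 0.1703] rail [-0.1179 -0.0034] zyaw-10.0 xax [ 0.085 -0.025 -0.996] F [ 1.2  0.  -0.7] w 0.0003 q6 -1.24
shift tool [ 0.1213  0.0046 -0.028 ] twist 0.003
```

{"fn": "move_arm", "kwargs": {
  "series": [
    [[0.01,0.001,-0.014,0],[0.02,0.001,-0.014,0],[0.025,0.001,0,0],[0.025,0.001,0,0],[0.025,0,0,0],[0.012,0,0,0],[0,0,0,0]]
  ]
}}

```text
time: 7.65
eef_pos: [0.4693, 0.0644, 0.0488]
orientation: [0.06, 0.668, -0.072, 0.738]
contact_force: [-0.1, -0.9, -0.2]
grip_width: 0.0003
```

```bash
python3 - <<'E'
from h import *
info();to([*rw(-.110,0),.047],-10.2)
E
```

```text
t7.65 tcp [0.4693 0.0644 0.0488] rail [-0.123  -0.0037] zyaw-10.7 xax [ 0.097 -0.026 -0.995] F [-0.1 -0.9 -0.2] w 0.0003 q6 -1.19
shift tool [0.003  0.0038 0.0127] twist -0.009
```

{"fn": "move_arm", "kwargs": {
  "series": [
    [[0.0005,0.001,0.006,0],[0.0005,0.001,0.005,0],[0.0005,0.001,0.005,0],[0.0005,0.0005,0.004,0],[0.0004,0,0.004,0],[0.0004,0,0.004,0],[0.0004,0,0.004,0],[0.0004,0,0.004,0]]
  ]
}}

```text
time: 8.32
eef_pos: [0.5054, 0.0589, 0.0497]
orientation: [0.062, 0.672, -0.074, 0.735]
contact_force: [-4.5, 1.7, -0.4]
grip_width: 0.0008
```

```bash
python3 - <<'E'
from h import *
info()
E
```

```text
t8.32 tcp [0.5054 0.0589 0.0497] rail [-0.0865 -0.0027] zyaw-11.1 xax [ 0.087 -0.026 -0.996] F [-4.5  1.7 -0.4] w 0.0008 q6 -1.22
```

Pushing at 4–5 N, which matches the free drag. About 50 mm to go.

{"fn": "move_arm", "kwargs": {
  "series": [
    [[0.0005,0,0.005,0],[0.0005,0,0.005,0],[0.0005,0,0.005,0],[0.0005,0,0.005,0],[0.0005,0,0.005,0],[0.0005,0,0.005,0],[0.0005,0,0.004,0],[0.0005,0,0.004,0]]
  ]
}}

```text
time: 8.98
eef_pos: [0.5464, 0.0514, 0.0496]
orientation: [0.062, 0.672, -0.074, 0.734]
contact_force: [-3.5, 2.1, 0.2]
grip_width: 0.0004
```

```bash
python3 - <<'E'
from h import *
info()
E
```

```text
t8.98 tcp [0.5464 0.0514 0.0496] rail [-0.0448 -0.0028] zyaw-11.0 xax [ 0.086 -0.025 -0.996] F [-3.5  2.1  0.2] w 0.0004 q6 -1.25
```

{"fn": "move_arm", "kwargs": {
  "series": [
    [[0.0003,0,0.003,0],[0.0003,0,0.003,0],[0.0002,0,0.002,0]]
  ]
}}

```text
time: 9.23
eef_pos: [0.5535, 0.0501, 0.0495]
orientation: [0.063, 0.674, -0.074, 0.733]
contact_force: [-13.7, 6.8, 10.7]
grip_width: 0.0007
```

{"fn": "move_arm", "kwargs": {
  "series": [
    [[0.0002,0,0.002,0],[0.0002,0,0.002,0]]
  ]
}}

```text
time: 9.4
eef_pos: [0.5533, 0.0501, 0.0496]
orientation: [0.063, 0.677, -0.075, 0.729]
contact_force: [-9.5, 4.0, 5.3]
grip_width: 0.0004
```

```bash
python3 - <<'E'
from h import *
info()
E
```

```text
t9.40 tcp [0.5533 0.0501 0.0496] rail [-0.0377 -0.0028] zyaw-11.2 xax [ 0.072 -0.023 -0.997] F [-9.5  4.   5.3] w 0.0004 q6 -1.26
```

The carrier is stopped: about 10–14 N with no further motion, so it is against the stop. I'll back off straight, lift, and look.

{"fn": "move_arm", "kwargs": {
  "series": [
    [[0,0,-0.01,0],[0,0,-0.02,0],[-0.015,0,-0.02,0.05],[-0.03,0,-0.02,0.1],[-0.03,-0.03,-0.01,0.12],[0,-0.03,0,0.12],[0,-0.03,0,0.12],[0,0,0,0.12],[0,0,0,0.12],[0,0,0,0]]
  ]
}}

```text
time: 10.23
eef_pos: [0.4415, -0.0145, 0.1244]
orientation: [0.34, 0.581, -0.32, 0.667]
contact_force: [-0.8, 0.5, -0.1]
grip_width: 0.0005
```

```bash
python3 - <<'E'
from h import *
p,d=r.get_image("top");ct=cam("top");cv2.imwrite("pics/t4.png",cv2.resize(p[125:320,180:420,::-1],None,fx=3,fy=3))
a=red(p,(295,230,345,300));print(a)
if a:
  PV1=rw(.015,-.0585);k=plane(ct,*a[:2],.058);v=k[:2]-PV1;print(k,np.hypot(*v),np.degrees(np.arctan2(v[1],v[0])))
P=cloud(ct,d);z=P[...,2];m=np.zeros(z.shape,bool);m[183:235,245:312]=1;m&=(z>.0605)&(z<.066)
rc=cv2.minAreaRect((P[m][:,:2]*1000).astype(np.float32));print(rc);c=np.array(rc[0])/1000-rail0;print("carrier rail",c@ux,c@uy)
info();to(lev(-155.4,PV1,-1,.015,z=.1),-65)
E
```

```text
(np.float64(318.2758620689655), np.float64(259.7413793103448), 58)
[ 0.50368378 -0.05646441  0.058     ] 0.10100966510359147 -155.1508205900717
((625.5005493164062, 40.17586135864258), (75.75117492675781, 109.32304382324219), 79.74742126464844)
carrier rail 0.0350855009042947 0.000177055053659093
t10.28 tcp [ 0.4418 -0.0144  0.1244] rail [-0.1361 -0.086 ] zyaw-55.7 xax [ 0.12  -0.031 -0.992] F [0.1 0.9 0.6] w 0.0003 q6 -0.62
shift tool [0.03   0.0351 0.0264] twist 0.163
```

View pics/t4.png

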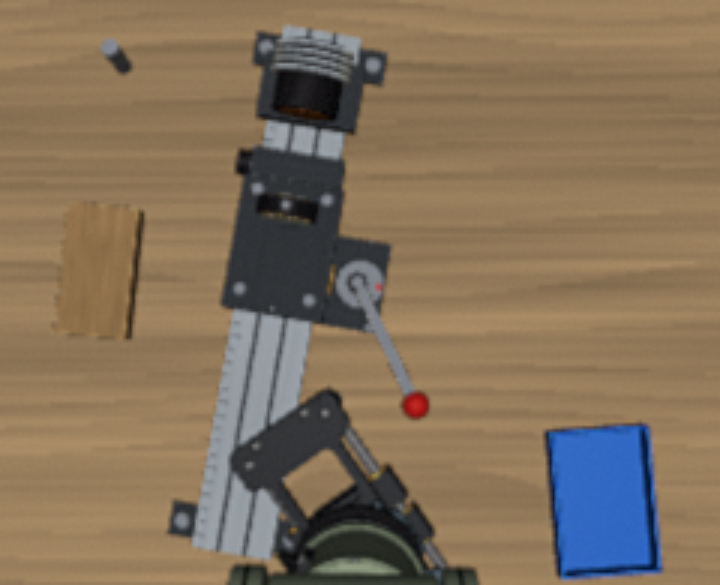

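The carrier's front edge now meets the stop block (crop row ~180). The knob is at crop (415,404) and the lever is still at -155.2°. The loose things have not moved. Now I'll go behind the knob on its rail side.

{"fn": "move_arm", "kwargs": {
  "series": [
    [[0,0.01,0.004,0.05],[0,0.012,0.006,0.06],[0,0.014,0.006,0.05],[0.01,0,0,0],[0.01,0,0,0],[0,0,0,0]]
  ]
}}

```text
time: 10.78
eef_pos: [0.492, -0.01, 0.1114]
orientation: [0.388, 0.551, -0.357, 0.647]
contact_force: [-0.8, 1.0, 0.4]
grip_width: 0.001
```

```bash
echo 'PV1=rw(.015,-.0585)' >> h.py; python3 - <<'E'
from h import *
info();finger(PV1,-1);to(lev(-155.4,PV1,-1,.014),-65)
E
```

```text
t10.78 tcp [ 0.492  -0.01    0.1114] rail [-0.0874 -0.0728] zyaw-64.0 xax [ 0.137 -0.035 -0.99 ] F [-0.8  1.   0.4] w 0.001 q6 -0.45
finger r 0.1034 ang 177.8 lever if touching 192.6
shift tool [ 0.0617 -0.0126  0.0003] twist 0.017
```

{"fn": "move_arm", "kwargs": {
  "series": [
    [[0.012,-0.006,0,0.01],[0.02,-0.005,0,0],[0.015,-0.003,0,0],[0.01,0,0,0],[0.005,0,0,0],[0,0,0,0]]
  ]
}}

```text
time: 11.28
eef_pos: [0.494, -0.018, 0.049]
orientation: [0.387, 0.549, -0.353, 0.652]
contact_force: [-1.1, 0.1, 0.0]
grip_width: 0.0003
```

```bash
python3 - <<'E'
from h import *
info();finger(PV1,-1);to(lev(-155.4,PV1,-1,.0),-65)
E
```

```text
t11.28 tcp [ 0.494 -0.018  0.049] rail [-0.0841 -0.0804] zyaw-63.6 xax [ 0.149 -0.036 -0.988] F [-1.1  0.1  0. ] w 0.0003 q6 -0.46
finger r 0.1014 ang -177.7 lever if touching -162.6
shift tool [ 0.0007 -0.0047  0.0119] twist 0.024
```

{"fn": "move_arm", "kwargs": {
  "series": [
    [[0.0005,-0.002,0.006,0],[0.0006,-0.002,0.006,0],[0.0006,-0.002,0.006,-0.06],[0.0006,-0.002,0.006,-0.06],[0.0006,-0.002,0.006,-0.06],[0.0006,-0.002,0.006,-0.06],[0.0006,-0.002,0.006,-0.06]]
  ]
}}

```text
time: 11.87
eef_pos: [0.5055, -0.062, 0.051]
orientation: [0.28, 0.597, -0.26, 0.705]
contact_force: [-0.3, 1.1, -1.8]
grip_width: 0.0006
```

```bash
python3 - <<'E'
from h import *
info();finger(PV1,-1);to(lev(-125,PV1,-1,.0),-35)
E
```

```text
t11.87 tcp [ 0.5055 -0.062   0.051 ] rail [-0.065  -0.1217] zyaw-45.4 xax [ 0.151 -0.033 -0.988] F [-0.3  1.1 -1.8] w 0.0006 q6 -0.90
finger r 0.1019 ang -151.9 lever if touching -136.8
shift tool [ 0.0044 -0.0038  0.0201] twist -0.182
```

{"fn": "move_arm", "kwargs": {
  "series": [
    [[0.0015,-0.003,0.008,-0.075],[0.0015,-0.003,0.008,-0.075],[0.0013,-0.002,0.008,-0.075],[0.0013,-0.002,0.008,-0.075],[0.0013,-0.002,0.008,-0.075],[0.0013,-0.002,0.008,-0.075],[0.0013,-0.002,0.008,-0.075]]
  ]
}}

```text
time: 12.45
eef_pos: [0.5424, -0.106, 0.0513]
orientation: [0.08, 0.648, -0.086, 0.753]
contact_force: [-1.6, 3.7, -1.2]
grip_width: 0.0007
```

```bash
python3 - <<'E'
from h import *
info();finger(PV1,-1);to(lev(-85,PV1,-1,.0),5)
E
```

```text
t12.45 tcp [ 0.5424 -0.106   0.0513] rail [-0.0209 -0.1584] zyaw-13.6 xax [ 0.146 -0.026 -0.989] F [-1.6  3.7 -1.2] w 0.0007 q6 -1.56
finger r 0.1061 ang -120.0 lever if touching -105.5
shift tool [0.0076 0.0004 0.0353] twist -0.324
```

{"fn": "move_arm", "kwargs": {
  "series": [
    [[0.0018,-0.001,0.008,-0.075],[0.0015,-0.0015,0.008,-0.075],[0.0015,-0.002,0.008,-0.075],[0.0015,-0.002,0.008,-0.075],[0.0014,-0.002,0.008,-0.075],[0.0014,-0.002,0.008,-0.075]]
  ]
}}

```text
time: 12.95
eef_pos: [0.5854, -0.1207, 0.0514]
orientation: [-0.097, 0.655, 0.071, 0.746]
contact_force: [-2.6, 1.4, 1.9]
grip_width: 0.0007
```

```bash
python3 - <<'E'
from h import *
info();finger(PV1,-1);to(lev(-60,PV1,-1,.0),25)
E
```

```text
t12.95 tcp [ 0.5854 -0.1207  0.0514] rail [ 0.0241 -0.1653] zyaw13.8 xax [ 0.133 -0.022 -0.991] F [-2.6  1.4  1.9] w 0.0007 q6 -2.05
finger r 0.1072 ang -95.3 lever if touching -81.0
shift tool [0.007  0.0001 0.0364] twist -0.195
```

{"fn": "move_arm", "kwargs": {
  "series": [
    [[0.0015,0,0.008,-0.05],[0.0015,-0.001,0.008,-0.05],[0.0015,-0.001,0.008,-0.05],[0.0012,-0.001,0.007,-0.05],[0.001,-0.001,0.006,-0.04]]
  ]
}}

```text
time: 13.37
eef_pos: [0.6183, -0.1171, 0.0517]
orientation: [-0.192, 0.644, 0.154, 0.724]
contact_force: [-3.2, -0.2, 1.9]
grip_width: 0.0005
```

```bash
python3 - <<'E'
from h import *
info();finger(PV1,-1)
E
```

```text
t13.37 tcp [ 0.6183 -0.1171  0.0517] rail [ 0.0558 -0.1558] zyaw28.6 xax [ 0.123 -0.024 -0.992] F [-3.2 -0.2  1.9] w 0.0005 q6 -2.27
finger r 0.1056 ang -77.5 lever if touching -62.9
```

The lever should be at about 1.61. I'll back off, lift clear and inspect.

{"fn": "move_arm", "kwargs": {
  "series": [
    [[0,0,-0.012,0],[0,-0.005,-0.02,0],[0,-0.01,-0.02,0],[-0.03,0,-0.01,0],[-0.04,0,0,0.05],[-0.04,0,-0.02,0.1],[-0.02,0,-0.035,0.1],[0,0,-0.035,0.1],[0,0,-0.035,0.1],[0,0,-0.035,0]]
  ]
}}

```text
time: 14.2
eef_pos: [0.3989, -0.2014, 0.1642]
orientation: [-0.021, 0.655, -0.006, 0.755]
contact_force: [0.1, 0.2, -0.1]
grip_width: 0.0005
```

{"fn": "move_arm", "kwargs": {
  "series": [
    [[0,0,-0.035,0],[0,0,-0.035,0],[0,0,0,0],[0,0,0,0]]
  ]
}}

```text
time: 14.53
eef_pos: [0.3159, -0.2024, 0.1543]
orientation: [-0.019, 0.655, -0.01, 0.755]
contact_force: [0.8, -1.2, -0.3]
grip_width: 0.0005
```

```bash
python3 - <<'E'
from h import *
info()
p,d=r.get_image("top");ct=cam("top");cv2.imwrite("pics/t5.png",cv2.resize(p[125:320,180:420,::-1],None,fx=3,fy=3))
q,ds=r.get_image("scene");cv2.imwrite("pics/s5.png",cv2.resize(q[130:330,120:440,::-1],None,fx=2.5,fy=2.5))
a=red(p,(310,180,370,250));print(a)
if a:
  k=plane(ct,*a[:2],.058);v=k[:2]-PV1;f=np.degrees(np.arctan2(v[1],v[0]));print(k,np.hypot(*v),f,"lever",np.radians(f+155.2))
P=cloud(ct,d);D=P[...,:2]-rail0;X=D@ux;Y=D@uy;z=P[...,2]
for y0 in(-.03,-.02,-.01,.01,.02,.03):
  m=(abs(Y-y0)<.005)&(z>.061)&(z<.066)&(X>-.08)&(X<.1);print(y0,X[m].min(),X[m].max())
T=np.load("pics/top0.npz")["p"];df=np.abs(T.astype(int)-p).max(2)
for n,b in{"box":(190,185,235,245),"post":(205,130,230,155),"driver":(150,215,185,305),"tray":(350,255,410,325)}.items(): print(n,(df[b[1]:b[3],b[0]:b[2]]>50).sum())
E
```

```text
t14.53 tcp [ 0.3159 -0.2024  0.1543] rail [-0.2267 -0.2934] zyaw0.9 xax [ 0.142 -0.04  -0.989] F [ 0.8 -1.2 -0.3] w 0.0005 q6 -2.27
(np.float64(338.6333333333333), np.float64(196.96666666666667), 60)
[ 0.64169262 -0.1031535   0.058     ] 0.10046753063825462 -62.52558633084347 lever 1.6174736508820202
-0.03 -0.01909506480806443 0.09096537353249803
-0.02 -0.018774369159962404 0.0994934286842314
-0.01 -0.019505942182984768 0.0995554875963458
0.01 -0.019322213231730653 0.0977010392807159
0.02 -0.019029907380269617 0.09829241624966846
0.03 -0.017566134282228845 0.09724397812525107
box 0
post 0
driver 0
tray 0
```

View pics/t5.png

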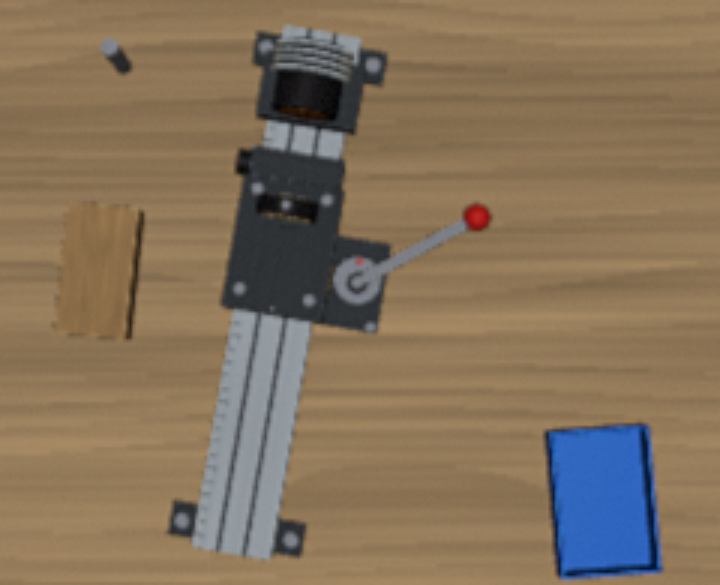

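View pics/s5.png

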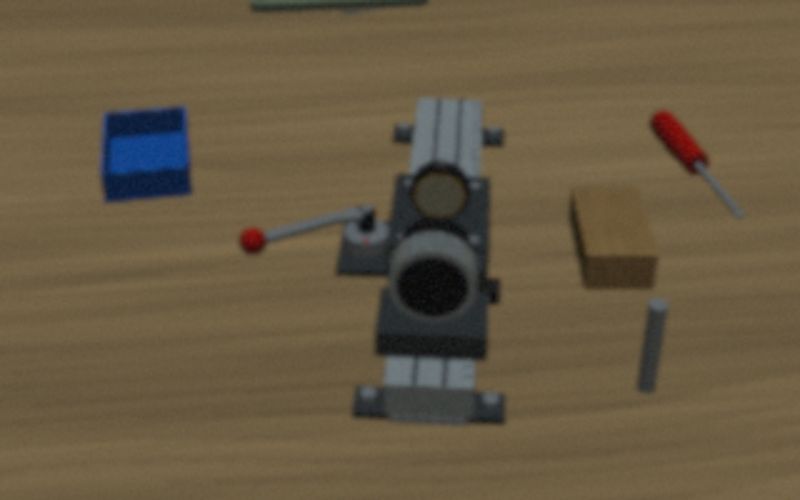

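The top view shows the carrier against the stop and the lever forward, with the knob at crop (476,217), about 1.62 rad. The scene view agrees, and nothing loose has moved.

```bash
python3 -c "
from rig import r
print(r.job_done())"
```

```text
the job is handed in; nothing more can be done
None
```

The lens carrier is up against the stop block with its lever locked, and I handed the job in at about 14.6 s of the 70 s allowed.

- **Brake off:** I pushed the lever from about 1.49 rad to its low point with the closed fingertips. It met its end stop at about 6 N, and the camera put it at -155.6° against the expected -155.2°. The carrier had not moved by then.
- **Carrier forward:** I pushed on the rear face at about 4–5 N. Against the stop the force peaked near 19 N while the carrier stayed still.
- **Lock:** I swung the lever forward to 1.62 rad (locked tight is from 1.3), then backed off and lifted clear.

**Last checks:**
- The carrier's rear face is at rail x of about -19 mm, where -20 mm means fully against the stop. That is within the 2 mm calibration.
- Because the carrier and stop block join in the depth picture, I could not measure the gap between them directly. The contact rests on the force stop and the rear-face position.
- I did not test the lock by pushing on the carrier.
- The four loose items show no change between the first and last top views, and I kept clear of the lens throughout.
- The gripper drifted to a tilt of about 8° during the moves, which had no visible effect on the result.

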